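# Get the jar from behind the reagent bottles

### The arm

A 6-joint arm with a two-finger parallel gripper is mounted at the origin on the work surface. World frame = base frame: x ahead of the robot, y to its left, z up, the work surface at z = 0. Lengths are in m, angles in rad, forces in N, time in s.
With the tool pointing down it reaches from about 0.375 to 0.9 m from the base axis. Payload 3.1 kg.
Tool frame: the origin (TCP) lies between the finger pads; the fingertips stand 22 mm ahead of it and the grasp point (between the pads) lies 3 mm ahead of it; z points along the fingers, y is the line along which they close (so a half turn about z gives the same grasp; the last joint's range is limited). The gripper opens to 87 mm and grips with 3 to 60 N. Pads are 19 mm wide; open, the fingers measure 117 mm over their backs; the gripper's body (75 mm by 190 mm) begins 51 mm behind the grasp point.
Start: joints at [-1.286, 0.527, 1.433, -0, 1.181, -0.178], TCP at [0.28, -0.559, 0.245] pointing down, gripper open.
Joint ranges: [-3.08, 3.08], [-0.75, 2.2], [0.22, 2.44], [-1.43, 4.57], [0, 2.65], [-2.85, 2.85]. Speed limits (rad/s): [2.79, 2.79, 3.14, 3.14, 3.14, 3.14].

### API

Orientations are given as a unit quaternion [x, y, z, w].
In Python, from rig import robot gives the robot as it stands.
- The arm moves only by the tool move_arm, never from a script. Its argument "series" is text: rows parted by semicolons, each of 6 numbers parted by spaces: the shift along the tool's x, y, z in mm, then the turn, a rotation vector about the tool's x, y, z in degrees. In form: dx dy dz ax ay az; .... A call has 1 to 8 rows; each row is the pose to reach, as a shift and turn from the pose commanded when the call began, along the tool's axes at that moment; what a row does not reach only later rows make up. A row lasts 1/12 s, in which the tool goes at most 41.7 mm and 7.16 degrees, less where a joint would pass 70% of its speed; a pose out of reach is approached as far as the arm can. A call with a gripper value outside its range is refused whole. "jaw" is the opening, from 0 (shut) to 1 (fully open), set as the call begins (left out, the last holds). The fingers move at their own pace and stop on an object; "newtons" is the grip in N (left out, the last holds). Time passes only in rows, so rows that repeat a pose let the fingers close. It gives the time, the measured TCP pose, the force, the opening and the grip force at its end, in the units of the state.
- robot.get_obs(): the state, without advancing time (a new reading comes with each control period).
- robot.camera(name): name is "scene" or "top" or "wrist"; returns a dict with "img" (384x512x3 uint8, red, green, blue), "mtx" (3x3 intrinsics, pixels), "world_to_cam" (4x4, takes a point from world to camera coordinates). Camera axes: x right, y down, z forward; pixel columns grow to the right and rows downward; lengths in m; the calibration is good to about 2 mm. A picture is of the moment at which its call begins. There is no depth.
- robot.hand_in(): hands the job in; it is judged then, once.
Trained networks look in a picture, given as the dict that the camera call returned (one of the last four; its "shot" number tells which), for a name from the list of things; names that differ only in an ending like _2 or _b are one class to them, and where a whole thing is asked for, a point or a joint stands for the part that bears it (a point fixed in the world has none). Each returns a list of dicts, best first, with "p" (0 to 1); they miss things now and then, are a little off and sometimes report something else, mostly with a low value. They report only what shows in the picture. A call takes as long as a camera call.
- robot.search_frame(picture, thing): "xyz" ([x, y, z] in m, in world coordinates, good to about 4 mm: the middle of the surface that is visible of it).
- robot.tip_of(picture, thing): "xyz" ([x, y, z] in m, in world coordinates, good to about 4 mm: a listed point, or the origin of a listed thing).
The state is a dict: "time": time; "q": joint angles; "joint_velocities": joint speeds; "joint_torque": joint torques, N m; "position": TCP position; "tool_rot": TCP orientation; "ft_force": force on the tool from outside, world axes, zero at the start; "moment": the same for the moment, N m; "grip_width": finger opening in m; "grip_force": force on a finger pad.
Only numpy, scipy, OpenCV 4.12 (cv2) and the standard library are available. Lean on these libraries where they do the work, as an engineer would, in place of code of your own. Each camera call takes 0.05 s, during which the arm holds its last target. There are 200 camera calls.

### The job

Clear the three reagent bottles out of the way, each onto the middle of the coaster of its own cap colour; when all three stand there, fetch the small amber jar from the back of the stand and set it on the middle of the scale's pan. Then, with the jar left on the scale, put each bottle back on the very place of the stand where it stood at the start. Keep the bottles and the jar upright, and leave the large amber bottle with the grey cap undisturbed.

Things in the scene. Friction and masses are not known exactly. Their poses are not given: they have to be found in the camera images.
- jar: Small loose jar of amber glass with a paper band and a flat black lid: 56 mm diameter, 60 mm high (lid 55 mm diameter, 44 to 60 mm up), about 0.16 kg. Starts upright at the back middle of the stand, a taller bottle about 10 mm away on each side and in front, the wire guard behind: no fingers fit round it until all three are gone. Origin: centre of its underside, z up; round.
- stand: Fixed bottle stand: grey base 150 mm (its x) by 200 mm (its y), 12 mm thick, with four flush white place marks and a green wire guard at x = +71 mm, 58 mm high above the bench. Origin: centre of its underside; +x points away from the robot, z up. The jar starts at about (+30, 0) mm, the bottles at (+30, +66), (+30, -66), (-36, 0) mm in its axes; which bottle is where varies.
- scale: Compact white bench scale fixed to the bench, housing 130 mm wide and 150 mm deep, with a round steel pan of 116 mm diameter on top, its flat top 45 mm above the bench. It stays where it is and the pan does not give. Origin: on the bench straight below the pan's centre; z up.
- media: Bystander: amber glass bottle with a grey cap, 70 mm diameter, 138 mm high, 0.45 kg, standing loose behind the stand on the right (robot's view). Not to be moved. Origin: centre of its underside.
- bottle_blue: Loose white plastic bottle with a blue screw cap and blue band: body 56 mm diameter up to 60 mm high, then narrowing; cap 38 mm diameter from 83 to 110 mm above the underside (total height 110 mm), about 0.2 kg. Take it by the cap. Starts upright on the stand. Origin: centre of its underside, z up; round, yaw does not matter.
- coaster_blue: Flat round blue coaster fixed to the bench, 88 mm diameter, 5 mm thick: the side place for the blue-capped bottle. Origin: centre of its underside on the bench; its top is 5 mm above.
- bottle_red: Loose white plastic bottle with a red screw cap and red band: body 56 mm diameter up to 60 mm high, then narrowing; cap 38 mm diameter from 83 to 110 mm above the underside (total height 110 mm), about 0.2 kg. Take it by the cap. Starts upright on the stand. Origin: centre of its underside, z up; round, yaw does not matter.
- coaster_red: Flat round red coaster fixed to the bench, 88 mm diameter, 5 mm thick: the side place for the red-capped bottle. Origin: centre of its underside on the bench; its top is 5 mm above.
- bottle_yellow: Loose white plastic bottle with a yellow screw cap and yellow band: body 56 mm diameter up to 60 mm high, then narrowing; cap 38 mm diameter from 83 to 110 mm above the underside (total height 110 mm), about 0.2 kg. Take it by the cap. Starts upright on the stand. Origin: centre of its underside, z up; round, yaw does not matter.
- coaster_yellow: Flat round yellow coaster fixed to the bench, 88 mm diameter, 5 mm thick: the side place for the yellow-capped bottle. Origin: centre of its underside on the bench; its top is 5 mm above.

How it is judged:
On the way, in this order (a step that is already met when the one before it is completed fails the run):
1. all three bottles stand released on the coasters of their own colours, the jar still in its place on the stand (horizontal distance between bottle_blue and coaster_blue below 0.015 m and z of bottle_blue in the frame of coaster_blue below 0.01 m and angle between each of bottle_blue, bottle_red, bottle_yellow's own z axis and vertical below 0.1 rad and linear speed of each of bottle_blue, bottle_red, bottle_yellow below 0.03 m/s and contact force between each of bottle_blue, bottle_red, bottle_yellow and the fingers below 0.5 N and horizontal distance between bottle_red and coaster_red below 0.015 m and z of bottle_red in the frame of coaster_red below 0.01 m and horizontal distance between bottle_yellow and coaster_yellow below 0.015 m and z of bottle_yellow in the frame of coaster_yellow below 0.01 m and distance of jar from where it was at the start of the episode below 0.025 m), for 0.2 s.
2. the jar stands released on the middle of the scale's pan, the bottles still on their coasters (horizontal distance between jar and scale below 0.015 m and z of jar in the frame of scale between 0.04 and 0.05 m and angle between each of jar, bottle_blue, bottle_red, bottle_yellow's own z axis and vertical below 0.1 rad and linear speed of each of jar, bottle_blue, bottle_red, bottle_yellow below 0.03 m/s and contact force between each of jar, bottle_blue, bottle_red, bottle_yellow and the fingers below 0.5 N and horizontal distance between bottle_blue and coaster_blue below 0.015 m and z of bottle_blue in the frame of coaster_blue below 0.01 m and horizontal distance between bottle_red and coaster_red below 0.015 m and z of bottle_red in the frame of coaster_red below 0.01 m and horizontal distance between bottle_yellow and coaster_yellow below 0.015 m and z of bottle_yellow in the frame of coaster_yellow below 0.01 m), for 0.2 s.
At the end, for the whole second after the job is handed in: The jar stands upright on the scale's pan within 15 mm of its centre, and each bottle stands upright on the stand within 15 mm of where it was at the start, all released and at rest (horizontal distance between jar and scale below 0.015 m and z of jar in the frame of scale between 0.04 and 0.05 m and angle between each of jar, bottle_blue, bottle_red, bottle_yellow's own z axis and vertical below 0.1 rad and linear speed of each of jar, bottle_blue, bottle_red, bottle_yellow below 0.03 m/s and contact force between each of jar, bottle_blue, bottle_red, bottle_yellow and the fingers below 0.5 N and distance of each of bottle_blue, bottle_red, bottle_yellow from where it was at the start of the episode below 0.015 m); the robot touches nothing.
It fails at once if the large amber bottle with the grey cap is moved more than 20 mm or tipped (distance of media from where it was at the start of the episode above 0.02 m or angle between media's own z axis and vertical above 0.2 rad).
It fails at once if a reagent bottle or the jar is tipped over (more than about 30 degrees) (angle between any of jar, bottle_blue, bottle_red, bottle_yellow's own z axis and vertical above 0.5 rad).
It also fails if it takes over 141 s, if anything falls off the work surface, if the arm or the gripper's body presses on something with over 40 N, if the wrist force passes 120 N, or if a joint passes its speed limit or range.

## Working session

There is one attempt and no reset: what is moved stays moved. The work goes in short steps, Python scripts to look and compute and a tool call to move; the robot and the scene stay as the last step left them, time stands still between calls to the robot, and variables do not carry over. Pictures are saved under pics/ and viewed, at most 14 in all, crops included, and the job is handed in when it is done.

Besides the shell and the picture viewer there is one more tool, called after ">>>" by a JSON object that holds its "api" and its "payload". move_arm: Moves the arm, as the interface text tells. Its arguments: {"type":"object","properties":{"series":{"type":"string"},"jaw":{"type":"number"},"newtons":{"type":"number"}},"required":["series"]}

```bash
mkdir -p pics; cat > m.py <<'E'
import numpy as np,cv2
from rig import robot
T=['jar','stand','scale','media','bottle_blue','coaster_blue','bottle_red','coaster_red','bottle_yellow','coaster_yellow']
def look(cam,things,f=None):
    p=robot.camera(cam)
    if f: cv2.imwrite('pics/'+f,p['img'][:,:,::-1])
    for t in things:
        r=robot.tip_of(p,t)[:2]; print(cam,t,[(np.round(a['xyz'],4).tolist(),round(a['p'],2)) for a in r])
    return p
E
python3 - <<'E'
from m import *
look('top',T,'top.png'); look('scene',T,'scene.png')
o=robot.get_obs(); print(o['time'],o['position'],o['tool_rot'])
E
```

```text
top jar [([0.597, 0.0282, 0.0145], 0.85)]
top stand [([0.5658, 0.0247, 0.0007], 0.65)]
top scale [([0.574, -0.3129, 0.0036], 0.63)]
top media [([0.7647, -0.159, 0.0033], 0.57)]
top bottle_blue [([0.5971, -0.0379, 0.012], 0.69)]
top coaster_blue [([0.4036, 0.2785, 0.0007], 0.6), ([0.7657, -0.1611, 0.0004], 0.5)]
top bottle_red [([0.5327, 0.0255, 0.0121], 0.66)]
top coaster_red [([0.5999, 0.3387, -0.0001], 0.92)]
top bottle_yellow []
top coaster_yellow [([0.4026, -0.283, 0.001], 0.77)]
scene jar [([0.5983, 0.0235, 0.0144], 0.81)]
scene stand [([0.5662, 0.0274, -0.0032], 0.98)]
scene scale [([0.5295, 0.0235, 0.0135], 0.68), ([0.5803, -0.3147, -0.0005], 0.61)]
scene media [([0.5992, 0.3379, 0.0081], 0.26)]
scene bottle_blue [([0.6002, -0.042, 0.017], 0.79)]
scene coaster_blue [([0.404, 0.2799, -0.0021], 0.62)]
scene bottle_red [([0.5282, 0.0221, 0.0179], 0.66)]
scene coaster_red [([0.6022, 0.3389, 0.0077], 0.73), ([0.5656, 0.0245, -0.0005], 0.19)]
scene bottle_yellow [([0.5931, 0.0915, 0.0105], 0.69)]
scene coaster_yellow [([0.4018, -0.285, -0.0007], 0.87)]
1.1 [ 0.2795988  -0.55894179  0.24453253] [ 9.73233933e-01  2.29816688e-01 -2.97773439e-06 -2.25825908e-05]
```

View pics/top.png

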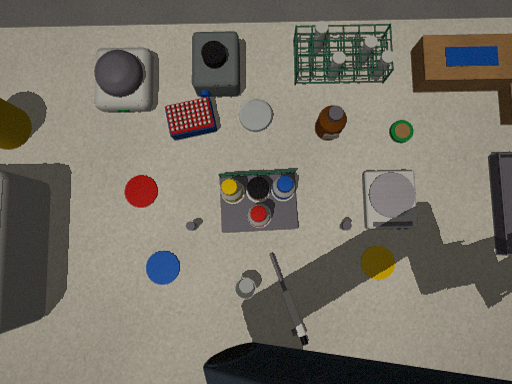

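View pics/scene.png

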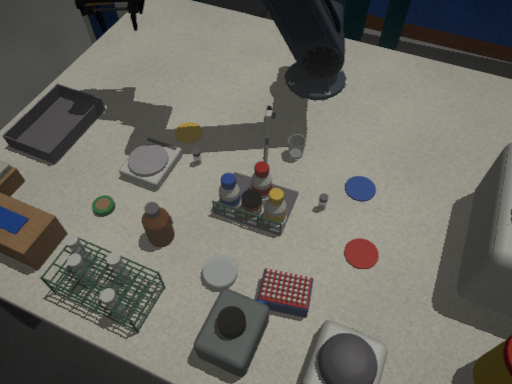

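The top view shows the stand at about (258,201), with red in front (258,214), yellow left (229,187) and blue right (284,185). The jar is at (258,187), and the coasters are red (141,191), blue (163,267) and yellow (378,263). The pan is at (391,195). The networks agree with both views, apart from a few obvious false hits. I'll refine the positions by colour.

```bash
cat > seg.py <<'E'
from m import *
def plane(p,uv,z):
    W=np.linalg.inv(p['world_to_cam']); d=W[:3,:3]@np.linalg.inv(p['mtx'])@[*uv,1]; o=W[:3,3]
    return o+d*(z-o[2])/d[2]
H={'red':[(0,6),(174,180)],'yellow':[(20,32)],'blue':[(104,118)]}
def blobs(p,c,near,z,tol=0.06):
    h=cv2.cvtColor(p['img'],cv2.COLOR_RGB2HSV); m=sum(cv2.inRange(h,(a,150,50),(b,255,255)) for a,b in H[c])
    n,l,s,ce=cv2.connectedComponentsWithStats(m)
    for i in range(1,n):
        if s[i,4]<25: continue
        w=plane(p,ce[i],z)
        if np.linalg.norm(w[:2]-near)<tol: print(c,z,np.round(w,4),'px',np.round(ce[i]),'area',s[i,4])
E
python3 - <<'E'
from seg import *
B={'red':(.531,.025),'yellow':(.595,.0915),'blue':(.598,-.04)};C={'red':(.601,.339),'yellow':(.402,-.284),'blue':(.404,.279)}
for cam in('top','scene'):
    p=robot.camera(cam); print(cam)
    for c in B: blobs(p,c,B[c],.120 if cam=='top' else .108); blobs(p,c,C[c],.005)
    for t in ('jar','scale'):
        print(t,[np.round(a['xyz'],4) for a in robot.search_frame(p,t)[:1]])
p=robot.camera('top')
g=cv2.HoughCircles(cv2.cvtColor(p['img'],cv2.COLOR_RGB2GRAY)[160:235,355:425],cv2.HOUGH_GRADIENT,1,30,param1=100,param2=15,minRadius=18,maxRadius=28)
print(g, [plane(p,(a[0]+355,a[1]+160),.045) for a in g[0]] if g is not None else '')
E
```

```text
top
red 0.12 [0.5285 0.0251 0.12  ] px [258. 213.] area 201
red 0.005 [0.6009 0.3376 0.005 ] px [141. 191.] area 822
yellow 0.12 [0.5931 0.093  0.12  ] px [229. 187.] area 218
yellow 0.005 [ 0.4046 -0.2803  0.005 ] px [377. 262.] area 902
blue 0.12 [ 0.5978 -0.0386  0.12  ] px [285. 184.] area 204
blue 0.005 [0.4003 0.2769 0.005 ] px [163. 267.] area 866
jar [array([0.5948, 0.0252, 0.0744])]
scale [array([ 0.5609, -0.308 ,  0.0485])]
scene
red 0.108 [0.5175 0.022  0.108 ] px [261. 167.] area 109
red 0.005 [0.601  0.3399 0.005 ] px [361. 253.] area 738
yellow 0.108 [0.5834 0.0907 0.108 ] px [276. 194.] area 116
yellow 0.005 [ 0.3745 -0.2951  0.005 ] px [188. 125.] area 40
blue 0.108 [ 0.588  -0.0433  0.108 ] px [228. 178.] area 87
jar [array([0.6058, 0.0304, 0.0731])]
scale [array([ 0.5836, -0.3003,  0.0339])]
[[[36.5 34.5 22.9]]] [array([ 0.57596684, -0.3131373 ,  0.045     ])]
```

>>> {"api": "move_arm", "payload": {"series": "0 0 0 0 0 7; 0 0 -10 0 0 14; 0 0 -20 0 0 20; 0 0 -25 0 0 26.57; 0 0 -25 0 0 26.57; 0 0 -25 0 0 26.57", "jaw": 0.75, "newtons": 20}}

```text
time: 1.95
position: [0.2796, -0.559, 0.2698]
tool_rot: [1.0, 0.002, 0.0, 0.0]
ft_force: [0.3, -0.5, -0.7]
grip_width: 0.0659
grip_force: 0.0
```

>>> {"api": "move_arm", "payload": {"series": "125 -292 0 0 0 0; 125 -292 0 0 0 0; 125 -292 0 0 0 0; 125 -292 0 0 0 0; 125 -292 0 0 0 0; 125 -292 0 0 0 0; 125 -292 0 0 0 0; 125 -292 0 0 0 0"}}

```text
time: 2.62
position: [0.4046, -0.2627, 0.269]
tool_rot: [1.0, 0.002, -0.001, -0.001]
ft_force: [0.4, -0.5, -0.3]
grip_width: 0.0652
grip_force: 0.0
```

>>> {"api": "move_arm", "payload": {"series": "125 -292 0 0 0 0; 125 -292 0 0 0 0; 125 -292 0 0 0 0; 125 -292 0 0 0 0; 125 -292 0 0 0 0; 125 -292 0 0 0 0; 125 -292 0 0 0 0; 125 -292 0 0 0 0"}}

```text
time: 3.28
position: [0.5301, 0.0288, 0.2691]
tool_rot: [1.0, 0.003, -0.0, -0.001]
ft_force: [-0.3, -0.5, -0.2]
grip_width: 0.0651
grip_force: 0.0
```

```bash
python3 - <<'E'
from seg import *
o=robot.get_obs(); print(o['time'],o['position'],o['q'])
p=look('wrist',['bottle_red','bottle_blue','bottle_yellow','jar'],'w1.png')
for c,n in {'red':(.531,.025),'yellow':(.595,.0915),'blue':(.598,-.04)}.items(): blobs(p,c,n,.122)
E
```

```text
3.2833 [0.53012811 0.02875277 0.26909054] [-1.57112800e-01  3.70793878e-01  1.63874260e+00  1.34928198e-03
  1.13239810e+00  1.40776293e+00]
wrist bottle_red []
wrist bottle_blue [([0.5972, -0.0397, 0.0113], 0.79)]
wrist bottle_yellow [([0.5942, 0.0938, 0.0132], 0.55)]
wrist jar [([0.5978, 0.0206, 0.0154], 0.85), ([0.4072, -0.2851, -0.0029], 0.42)]
red 0.122 [0.5667 0.0245 0.122 ] px [258. 140.] area 89
red 0.122 [0.5317 0.0233 0.122 ] px [259. 177.] area 1329
blue 0.122 [ 0.6077 -0.0068  0.122 ] px [294.  93.] area 47
blue 0.122 [ 0.5997 -0.0392  0.122 ] px [331. 103.] area 1553
```

>>> {"api": "move_arm", "payload": {"series": "0 0 40 0 0 0; 0 0 80 0 0 0; 0 0 120 0 0 0; 0 0 145 0 0 0; 0 0 156 0 0 0; 0 0 156 0 0 0; 0 0 156 0 0 0"}}

```text
time: 4.12
position: [0.529, 0.0237, 0.1131]
tool_rot: [1.0, -0.001, -0.001, -0.0]
ft_force: [-0.3, -0.3, 0.2]
grip_width: 0.0656
grip_force: 0.0
```

>>> {"api": "move_arm", "payload": {"series": "0 0 0 0 0 0; 0 0 0 0 0 0; 0 0 0 0 0 0; 0 0 0 0 0 0; 0 0 0 0 0 0; 0 0 0 0 0 0", "jaw": 0, "newtons": 20}}

```text
time: 4.62
position: [0.53, 0.025, 0.1142]
tool_rot: [1.0, 0.0, 0.001, 0.0]
ft_force: [0.2, -1.4, 2.6]
grip_width: 0.0375
grip_force: 20.0
```

>>> {"api": "move_arm", "payload": {"series": "0 0 -10 0 0 0; 0 0 -35 0 0 0; 0 0 -65 0 0 0; 0 0 -95 0 0 0; 0 0 -125 0 0 0; 0 0 -150 0 0 0; 0 0 -160 0 0 0; 0 0 -160 0 0 0"}}

```text
time: 5.28
position: [0.5309, 0.0251, 0.2764]
tool_rot: [1.0, 0.0, 0.003, 0.0]
ft_force: [0.5, -0.3, -2.6]
grip_width: 0.0373
grip_force: 20.0
```

>>> {"api": "move_arm", "payload": {"series": "4 -15 0 0 0 0; 10 -45 0 0 0 0; 18 -80 0 0 0 0; 26 -115 0 0 0 0; 34 -150 0 0 0 0; 42 -185 0 0 0 0; 50 -220 0 0 0 0; 57 -252 0 0 0 0"}}

```text
time: 5.95
position: [0.5853, 0.2789, 0.2705]
tool_rot: [1.0, 0.0, -0.002, 0.001]
ft_force: [1.3, 0.0, -1.8]
grip_width: 0.0378
grip_force: 20.0
```

>>> {"api": "move_arm", "payload": {"series": "6 -28 0 0 0 0; 10 -46 0 0 0 0; 14 -57 0 0 0 0; 14 -62 0 0 0 0; 14 -62 30 0 0 0; 14 -62 60 0 0 0; 14 -62 95 0 0 0; 14 -62 125 0 0 0"}}

```text
time: 6.62
position: [0.5986, 0.3378, 0.145]
tool_rot: [1.0, -0.0, -0.002, 0.001]
ft_force: [-0.4, -0.7, -1.9]
grip_width: 0.0373
grip_force: 20.0
```

>>> {"api": "move_arm", "payload": {"series": "0 0 20 0 0 0; 0 0 32 0 0 0; 0 0 38 0 0 0; 0 0 41 0 0 0; 0 0 41 0 0 0; 0 0 41 0 0 0"}}

```text
time: 7.12
position: [0.6013, 0.3392, 0.1085]
tool_rot: [1.0, -0.0, 0.001, -0.0]
ft_force: [0.5, -0.3, -3.0]
grip_width: 0.0375
grip_force: 20.0
```

>>> {"api": "move_arm", "payload": {"series": "0 0 1.5 0 0 0; 0 0 1.5 0 0 0; 0 0 1.5 0 0 0"}}

```text
time: 7.37
position: [0.6014, 0.3394, 0.1072]
tool_rot: [1.0, 0.0, 0.001, -0.0]
ft_force: [0.5, -0.8, 1.6]
grip_width: 0.0379
grip_force: 20.0
```

>>> {"api": "move_arm", "payload": {"series": "0 0 0 0 0 0; 0 0 0 0 0 0; 0 0 0 0 0 0; 0 0 0 0 0 0; 0 0 0 0 0 0", "jaw": 0.75}}

```text
time: 7.78
position: [0.6004, 0.3391, 0.1059]
tool_rot: [1.0, 0.0, -0.0, 0.0]
ft_force: [0.3, -0.6, -0.3]
grip_width: 0.0615
grip_force: 0.0
```

>>> {"api": "move_arm", "payload": {"series": "0 0 -15 0 0 0; 0 0 -45 0 0 0; 0 0 -85 0 0 0; 0 0 -125 0 0 0; 0 0 -160 0 0 0; 0 0 -160 0 0 0"}}

```text
time: 8.28
position: [0.6048, 0.3409, 0.2758]
tool_rot: [1.0, 0.0, 0.008, -0.003]
ft_force: [2.0, 0.5, 0.8]
grip_width: 0.065
grip_force: 0.0
```

>>> {"api": "move_arm", "payload": {"series": "-2 40 0 0 0 0; -4 80 0 0 0 0; -6 120 0 0 0 0; -7 160 0 0 0 0; -7 200 0 0 0 0; -7 235 0 0 0 0; -7 246 0 0 0 0; -7 246 0 0 0 0"}}

```text
time: 8.95
position: [0.5937, 0.0901, 0.2659]
tool_rot: [1.0, -0.002, -0.0, 0.0]
ft_force: [-0.4, 0.1, 0.8]
grip_width: 0.0654
grip_force: 0.0
```

```bash
python3 - <<'E'
from seg import *
o=robot.get_obs(); print(o['time'],o['position'])
p=robot.camera('wrist')
for c,n in {'yellow':(.595,.0915),'blue':(.598,-.04)}.items(): blobs(p,c,n,.122)
p=robot.camera('top'); blobs(p,'red',(.601,.339),.11)
E
```

```text
8.95 [0.59368986 0.09011532 0.26591933]
yellow 0.122 [0.6321 0.0903 0.122 ] px [252. 139.] area 54
yellow 0.122 [0.613  0.0977 0.122 ] px [244. 160.] area 46
yellow 0.122 [0.6078 0.079  0.122 ] px [265. 165.] area 52
blue 0.122 [0.6262 0.0025 0.122 ] px [350. 145.] area 250
blue 0.122 [ 0.6022 -0.0364  0.122 ] px [390. 171.] area 1523
red 0.11 [0.6203 0.3068 0.11  ] px [141. 177.] area 44
red 0.11 [0.5998 0.3378 0.11  ] px [128. 186.] area 224
red 0.11 [0.5606 0.3198 0.11  ] px [135. 202.] area 83
```

>>> {"api": "move_arm", "payload": {"series": "0 0 40 0 0 0; 0 0 80 0 0 0; 0 0 120 0 0 0; 0 0 145 0 0 0; 0 0 152 0 0 0; 0 0 152 0 0 0; 0 0 152 0 0 0"}}

```text
time: 9.63
position: [0.5944, 0.0944, 0.1148]
tool_rot: [1.0, 0.001, 0.001, -0.0]
ft_force: [0.4, 0.2, 0.3]
grip_width: 0.0649
grip_force: 0.0
```

>>> {"api": "move_arm", "payload": {"series": "0 0 0 0 0 0; 0 0 0 0 0 0; 0 0 0 0 0 0; 0 0 0 0 0 0; 0 0 0 0 0 0; 0 0 0 0 0 0", "jaw": 0, "newtons": 20}}

```text
time: 10.13
position: [0.594, 0.0929, 0.1148]
tool_rot: [1.0, -0.0, 0.001, 0.0]
ft_force: [-0.3, -0.6, 3.6]
grip_width: 0.037
grip_force: 20.0
```

>>> {"api": "move_arm", "payload": {"series": "0 0 -10 0 0 0; 0 0 -35 0 0 0; 0 0 -65 0 0 0; 0 0 -95 0 0 0; 0 0 -125 0 0 0; 0 0 -150 0 0 0; 0 0 -160 0 0 0; 0 0 -160 0 0 0"}}

```text
time: 10.8
position: [0.5949, 0.0931, 0.2771]
tool_rot: [1.0, 0.0, 0.003, 0.0]
ft_force: [0.8, 0.8, -1.2]
grip_width: 0.0374
grip_force: 20.0
```

>>> {"api": "move_arm", "payload": {"series": "-6 12 0 0 0 0; -18 36 0 0 0 0; -33 66 0 0 0 0; -48 95 0 0 0 0; -63 124 0 0 0 0; -78 154 0 0 0 0; -93 184 0 0 0 0; -108 213 0 0 0 0"}}

```text
time: 11.47
position: [0.4824, -0.121, 0.2715]
tool_rot: [1.0, -0.0, -0.003, -0.001]
ft_force: [0.7, -0.3, -2.5]
grip_width: 0.0372
grip_force: 20.0
```

>>> {"api": "move_arm", "payload": {"series": "-15 30 0 0 0 0; -30 60 0 0 0 0; -45 90 0 0 0 0; -60 120 0 0 0 0; -72 142 0 0 0 0; -79 156 0 0 0 0; -82 162 0 0 0 0; -82 162 0 0 0 0"}}

```text
time: 12.13
position: [0.4017, -0.2825, 0.2722]
tool_rot: [1.0, -0.001, -0.002, -0.001]
ft_force: [-0.6, 0.2, -1.0]
grip_width: 0.0373
grip_force: 20.0
```

```bash
python3 - <<'E'
from seg import *
o=robot.get_obs(); print(o['time'],o['position'])
p=look('wrist',['coaster_yellow'],'w2.png'); q=look('top',['bottle_yellow','coaster_yellow','jar','bottle_blue'],'t2.png')
E
```

```text
12.1333 [ 0.40171802 -0.28245022  0.27218163]
wrist coaster_yellow []
top bottle_yellow []
top coaster_yellow [([0.4059, -0.2834, 0.0015], 0.55)]
top jar [([0.5964, 0.0267, 0.0135], 0.85)]
top bottle_blue [([0.5968, -0.0377, 0.0087], 0.88)]
```

View pics/w2.png

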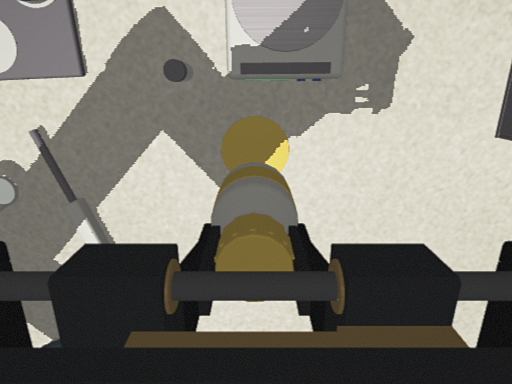

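The wrist view shows the bottle upright in the grip at (255,240), with the yellow coaster at (255,148), lined up with it. Lowering.

>>> {"api": "move_arm", "payload": {"series": "0 0 20 0 0 0; 0 0 55 0 0 0; 0 0 90 0 0 0; 0 0 125 0 0 0; 0 0 150 0 0 0; 0 0 161 0 0 0; 0 0 167 0 0 0; 0 0 168 0 0 0"}}

```text
time: 13.15
position: [0.4034, -0.2804, 0.106]
tool_rot: [1.0, 0.0, -0.001, -0.001]
ft_force: [-0.6, 4.2, 6.2]
grip_width: 0.0375
grip_force: 20.0
```

>>> {"api": "move_arm", "payload": {"series": "0 0 0 0 0 0; 0 0 0 0 0 0; 0 0 0.5 0 0 0; 0 0 0.5 0 0 0"}}

```text
time: 13.48
position: [0.4043, -0.2824, 0.106]
tool_rot: [1.0, 0.0, 0.001, 0.001]
ft_force: [0.3, 0.2, -0.7]
grip_width: 0.0372
grip_force: 20.0
```

>>> {"api": "move_arm", "payload": {"series": "0 0 0 0 0 0; 0 0 0 0 0 0; 0 0 0 0 0 0; 0 0 0 0 0 0; 0 0 0 0 0 0", "jaw": 0.75}}

```text
time: 13.9
position: [0.4036, -0.282, 0.1056]
tool_rot: [1.0, -0.0, 0.0, 0.0]
ft_force: [0.7, -0.3, 0.1]
grip_width: 0.0617
grip_force: 0.0
```

>>> {"api": "move_arm", "payload": {"series": "0 0 -15 0 0 0; 0 0 -45 0 0 0; 0 0 -85 0 0 0; 0 0 -125 0 0 0; 0 0 -160 0 0 0; 0 0 -160 0 0 0"}}

```text
time: 14.4
position: [0.4066, -0.285, 0.2724]
tool_rot: [1.0, 0.0, 0.005, 0.006]
ft_force: [1.4, -0.7, -0.1]
grip_width: 0.0651
grip_force: 0.0
```

>>> {"api": "move_arm", "payload": {"series": "25 -31 0 0 0 0; 50 -62 0 0 0 0; 75 -94 0 0 0 0; 100 -125 0 0 0 0; 125 -157 0 0 0 0; 150 -188 0 0 0 0; 175 -219 0 0 0 0; 194 -243 0 0 0 0"}}

```text
time: 15.07
position: [0.5988, -0.0362, 0.2649]
tool_rot: [1.0, 0.001, -0.0, -0.0]
ft_force: [-0.6, -0.5, 0.2]
grip_width: 0.0654
grip_force: 0.0
```

>>> {"api": "move_arm", "payload": {"series": "0 0 0 0 0 0; 0 0 0 0 0 0"}}

```text
time: 15.23
position: [0.5977, -0.0374, 0.2645]
tool_rot: [1.0, 0.002, -0.001, 0.0]
ft_force: [-0.9, -0.3, -0.9]
grip_width: 0.0653
grip_force: 0.0
```

```bash
python3 - <<'E'
from seg import *
o=robot.get_obs(); print(o['time'],o['position'])
p=robot.camera('wrist')
blobs(p,'blue',(.598,-.04),.122)
look('top',['bottle_yellow','bottle_red','bottle_blue']); look('scene',['bottle_yellow','bottle_red'])
E
```

```text
15.2333 [ 0.59771642 -0.03737493  0.26452564]
blue 0.122 [ 0.6369 -0.0399  0.122 ] px [256. 138.] area 73
blue 0.122 [ 0.6016 -0.0411  0.122 ] px [257. 176.] area 1356
top bottle_yellow [([0.4049, -0.2853, 0.0034], 0.69)]
top bottle_red [([0.6038, 0.3419, 0.0026], 0.94)]
top bottle_blue [([0.5982, -0.0358, 0.013], 0.65), ([0.6028, 0.3404, 0.0022], 0.65)]
scene bottle_yellow [([0.4036, -0.2851, 0.0074], 0.78)]
scene bottle_red [([0.5982, 0.3391, 0.0093], 0.97)]
```

>>> {"api": "move_arm", "payload": {"series": "0 0 40 0 0 0; 0 0 80 0 0 0; 0 0 120 0 0 0; 0 0 145 0 0 0; 0 0 151 0 0 0; 0 0 151 0 0 0; 0 0 151 0 0 0"}}

```text
time: 16.22
position: [0.5985, -0.0395, 0.1156]
tool_rot: [1.0, -0.0, 0.001, 0.0]
ft_force: [-0.3, 1.0, -0.1]
grip_width: 0.0651
grip_force: 0.0
```

>>> {"api": "move_arm", "payload": {"series": "0 0 0 0 0 0; 0 0 0 0 0 0; 0 0 0 0 0 0; 0 0 0 0 0 0; 0 0 0 0 0 0; 0 0 0 0 0 0", "jaw": 0, "newtons": 20}}

```text
time: 16.72
position: [0.598, -0.0391, 0.1153]
tool_rot: [1.0, 0.0, 0.001, 0.0]
ft_force: [-0.7, -1.4, 2.9]
grip_width: 0.0374
grip_force: 20.0
```

>>> {"api": "move_arm", "payload": {"series": "0 0 -10 0 0 0; 0 0 -35 0 0 0; 0 0 -65 0 0 0; 0 0 -95 0 0 0; 0 0 -125 0 0 0; 0 0 -150 0 0 0; 0 0 -160 0 0 0; 0 0 -160 0 0 0"}}

```text
time: 17.38
position: [0.599, -0.0391, 0.2777]
tool_rot: [1.0, 0.0, 0.003, 0.001]
ft_force: [-0.0, -0.1, -2.0]
grip_width: 0.0374
grip_force: 20.0
```

>>> {"api": "move_arm", "payload": {"series": "-6 -10 0 0 0 0; -18 -29 0 0 0 0; -33 -53 0 0 0 0; -49 -79 0 0 0 0; -65 -105 0 0 0 0; -81 -131 0 0 0 0; -97 -157 0 0 0 0; -113 -183 0 0 0 0"}}

```text
time: 18.05
position: [0.4811, 0.1455, 0.2719]
tool_rot: [1.0, -0.0, -0.003, 0.0]
ft_force: [0.4, 0.2, -1.0]
grip_width: 0.0372
grip_force: 20.0
```

>>> {"api": "move_arm", "payload": {"series": "-16 -26 0 0 0 0; -32 -52 0 0 0 0; -48 -78 0 0 0 0; -62 -100 0 0 0 0; -74 -120 0 0 0 0; -81 -131 0 0 0 0; -83 -134 0 0 0 0; -83 -134 0 0 0 0"}}

```text
time: 18.72
position: [0.3992, 0.2783, 0.2727]
tool_rot: [1.0, 0.001, -0.002, 0.001]
ft_force: [0.2, -0.4, -1.4]
grip_width: 0.0373
grip_force: 20.0
```

>>> {"api": "move_arm", "payload": {"series": "0 0 20 0 0 0; 0 0 55 0 0 0; 0 0 90 0 0 0; 0 0 125 0 0 0; 0 0 150 0 0 0; 0 0 160 0 0 0; 0 0 165 0 0 0; 0 0 167 0 0 0"}}

```text
time: 19.38
position: [0.4004, 0.2759, 0.1074]
tool_rot: [1.0, 0.0, -0.002, 0.002]
ft_force: [-4.8, -6.6, 24.0]
grip_width: 0.0375
grip_force: 20.0
```

>>> {"api": "move_arm", "payload": {"series": "0 0 0 0 0 0; 0 0 0 0 0 0; 0 0 0 0 0 0"}}

```text
time: 19.63
position: [0.4022, 0.2776, 0.1076]
tool_rot: [1.0, -0.001, 0.0, -0.0]
ft_force: [-0.2, 0.7, -2.2]
grip_width: 0.0375
grip_force: 20.0
```

>>> {"api": "move_arm", "payload": {"series": "0 0 0.5 0 0 0; 0 0 0.5 0 0 0; 0 0 0.5 0 0 0; 0 0 0.5 0 0 0; 0 0 0.5 0 0 0; 0 0 0.5 0 0 0", "jaw": 0.95}}

```text
time: 20.13
position: [0.4016, 0.2782, 0.1071]
tool_rot: [1.0, 0.0, 0.0, -0.0]
ft_force: [-0.4, -0.0, -0.1]
grip_width: 0.0695
grip_force: 0.0
```

>>> {"api": "move_arm", "payload": {"series": "0 0 -15 0 0 0; 0 0 -45 0 0 0; 0 0 -85 0 0 0; 0 0 -125 0 0 0; 0 0 -160 0 0 0; 0 0 -160 0 0 0"}}

```text
time: 20.63
position: [0.4055, 0.2799, 0.274]
tool_rot: [1.0, 0.0, 0.007, -0.003]
ft_force: [0.8, 0.3, 0.5]
grip_width: 0.0825
grip_force: 0.0
```

>>> {"api": "move_arm", "payload": {"series": "24 31 0 0 0 0; 49 63 0 0 0 0; 73 94 0 0 0 0; 97 126 0 0 0 0; 122 158 0 0 0 0; 146 189 0 0 0 0; 170 220 0 0 0 0; 194 251 0 0 0 0"}}

```text
time: 21.3
position: [0.5961, 0.0254, 0.2663]
tool_rot: [1.0, -0.0, -0.0, -0.0]
ft_force: [1.4, 0.5, 0.1]
grip_width: 0.0826
grip_force: 0.0
```

>>> {"api": "move_arm", "payload": {"series": "0 0 0 0 0 0; 0 0 0 0 0 0"}}

```text
time: 21.47
position: [0.5964, 0.0251, 0.266]
tool_rot: [1.0, -0.002, -0.0, -0.0]
ft_force: [-0.5, 1.2, -0.3]
grip_width: 0.0826
grip_force: 0.0
```

```bash
python3 - <<'E'
from seg import *
o=robot.get_obs(); print(o['time'],o['position'])
look('wrist',['jar','stand','bottle_blue'],'w3.png'); p=look('top',['jar','bottle_blue','bottle_red','bottle_yellow','media','scale']);look('scene',['jar','bottle_blue'])
blobs(p,'blue',(.402,.278),.11)
E
```

```text
21.4667 [0.59636277 0.02506927 0.26597703]
wrist jar [([0.5972, 0.0199, 0.0133], 0.79)]
wrist stand [([0.5652, 0.0309, 0.0029], 0.66)]
wrist bottle_blue []
top jar [([0.598, 0.0273, 0.018], 0.69), ([0.4042, 0.2792, -0.001], 0.62)]
top bottle_blue [([0.3996, 0.2808, 0.0064], 0.98), ([0.403, -0.2824, 0.0025], 0.18)]
top bottle_red [([0.6055, 0.3402, 0.0043], 0.95)]
top bottle_yellow [([0.4032, -0.2835, 0.0033], 0.86)]
top media [([0.765, -0.1612, 0.0039], 0.97), ([0.5762, -0.3142, -0.002], 0.62)]
top scale [([0.5756, -0.3129, 0.0005], 0.8)]
scene jar [([0.5969, 0.0252, 0.0108], 0.72)]
scene bottle_blue []
blue 0.11 [0.4052 0.2528 0.11  ] px [162. 268.] area 613
```

View pics/w3.png

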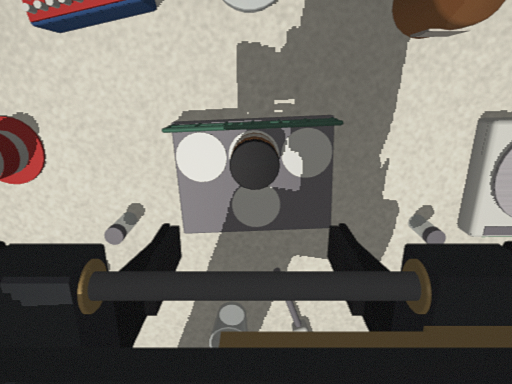

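The stand is clear: only the jar is left, at (254,163), and the red bottle and the scale are in view to either side. Fetching the jar.

>>> {"api": "move_arm", "payload": {"series": "0 0 40 0 0 0; 0 0 80 0 0 0; 0 0 120 0 0 0; 0 0 155 0 0 0; 0 0 185 0 0 0; 0 0 205 0 0 0; 0 0 214 0 0 0; 0 0 214 0 0 0"}}

```text
time: 22.83
position: [0.5942, 0.0272, 0.0508]
tool_rot: [1.0, -0.0, -0.002, -0.0]
ft_force: [-0.0, 0.5, 0.4]
grip_width: 0.0827
grip_force: 0.0
```

>>> {"api": "move_arm", "payload": {"series": "0 0 0 0 0 0; 0 0 0 0 0 0; 0 0 0 0 0 0; 0 0 0 0 0 0; 0 0 0 0 0 0; 0 0 0 0 0 0", "jaw": 0, "newtons": 20}}

```text
time: 23.33
position: [0.5964, 0.0268, 0.0543]
tool_rot: [1.0, 0.0, 0.001, 0.0]
ft_force: [0.1, -0.3, 4.6]
grip_width: 0.0551
grip_force: 20.0
```

>>> {"api": "move_arm", "payload": {"series": "0 0 -10 0 0 0; 0 0 -35 0 0 0; 0 0 -65 0 0 0; 0 0 -95 0 0 0; 0 0 -125 0 0 0; 0 0 -150 0 0 0; 0 0 -160 0 0 0; 0 0 -160 0 0 0"}}

```text
time: 24.0
position: [0.597, 0.0271, 0.2161]
tool_rot: [1.0, 0.0, 0.003, 0.0]
ft_force: [1.0, -0.5, -2.2]
grip_width: 0.0549
grip_force: 20.0
```

>>> {"api": "move_arm", "payload": {"series": "-1 12 0 0 0 0; -2 35 0 0 0 0; -4 62 0 0 0 0; -6 92 0 0 0 0; -8 122 0 0 0 0; -10 152 0 0 0 0; -11 182 0 0 0 0; -12 212 0 0 0 0"}}

```text
time: 24.67
position: [0.5813, -0.1864, 0.21]
tool_rot: [1.0, -0.0, -0.003, -0.001]
ft_force: [0.4, -0.3, -1.8]
grip_width: 0.0554
grip_force: 20.0
```

>>> {"api": "move_arm", "payload": {"series": "-2 30 0 0 0 0; -4 60 0 0 0 0; -6 90 0 0 0 0; -7 110 0 0 0 0; -8 122 0 0 0 0; -8 127 0 0 0 0; -8 127 0 0 0 0; -8 127 0 0 0 0"}}

```text
time: 25.33
position: [0.575, -0.3107, 0.2119]
tool_rot: [1.0, 0.0, -0.001, -0.001]
ft_force: [0.4, 0.4, -2.1]
grip_width: 0.0554
grip_force: 20.0
```

```bash
python3 - <<'E'
from seg import *
o=robot.get_obs(); print(o['time'],o['position'])
look('scene',['jar','scale'],'s4.png'); look('top',['scale','bottle_blue','bottle_red','bottle_yellow'])
E
```

```text
25.3333 [ 0.57495683 -0.31071701  0.21185677]
scene jar [([0.5753, -0.3106, 0.1698], 0.8)]
scene scale [([0.5763, -0.3165, -0.0012], 0.61)]
top scale [([0.5773, -0.3119, -0.0007], 0.76)]
top bottle_blue [([0.397, 0.2775, 0.0023], 0.94)]
top bottle_red [([0.6028, 0.3418, 0.0068], 0.84)]
top bottle_yellow [([0.4031, -0.2817, 0.0061], 0.69)]
```

View pics/s4.png

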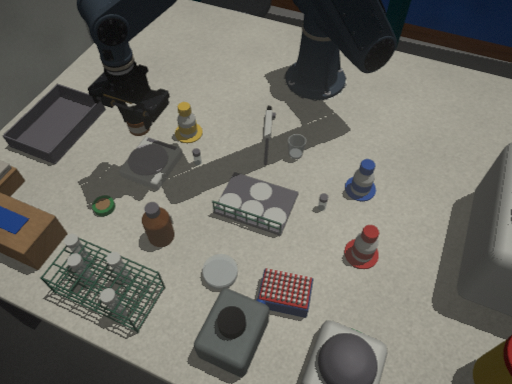

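All three bottles stand on their coasters, blue (363,180), red (365,247) and yellow (187,120). The jar is held over the pan at (140,125). Lowering.

>>> {"api": "move_arm", "payload": {"series": "0 0 20 0 0 0; 0 0 50 0 0 0; 0 0 80 0 0 0; 0 0 105 0 0 0; 0 0 118 0 0 0; 0 0 123 0 0 0; 0 0 126 0 0 0; 0 0 126 0 0 0"}}

```text
time: 26.4
position: [0.5762, -0.3122, 0.0882]
tool_rot: [1.0, 0.0, 0.001, 0.0]
ft_force: [-0.0, 0.3, -1.4]
grip_width: 0.0557
grip_force: 20.0
```

>>> {"api": "move_arm", "payload": {"series": "0 0 0 0 0 0; 0 0 0.5 0 0 0; 0 0 0.5 0 0 0"}}

```text
time: 26.65
position: [0.5764, -0.3126, 0.0876]
tool_rot: [1.0, 0.0, 0.001, 0.001]
ft_force: [0.4, -0.5, -1.7]
grip_width: 0.0557
grip_force: 20.0
```

>>> {"api": "move_arm", "payload": {"series": "0 0 0 0 0 0; 0 0 0 0 0 0; 0 0 0 0 0 0; 0 0 0 0 0 0; 0 0 0 0 0 0; 0 0 0 0 0 0", "jaw": 0.95}}

```text
time: 27.15
position: [0.5757, -0.312, 0.0866]
tool_rot: [1.0, 0.0, 0.0, 0.0]
ft_force: [-0.1, 0.5, -0.5]
grip_width: 0.0815
grip_force: 0.0
```

>>> {"api": "move_arm", "payload": {"series": "0 0 -15 0 0 0; 0 0 -45 0 0 0; 0 0 -85 0 0 0; 0 0 -125 0 0 0; 0 0 -160 0 0 0; 0 0 -170 0 0 0; 0 0 -170 0 0 0; 0 0 -170 0 0 0"}}

```text
time: 27.82
position: [0.5753, -0.3117, 0.2565]
tool_rot: [1.0, 0.0, 0.0, 0.0]
ft_force: [-1.0, -0.2, -0.7]
grip_width: 0.0824
grip_force: 0.0
```

```bash
python3 - <<'E'
from seg import *
o=robot.get_obs(); print(o['time'],o['position'])
look('scene',['jar','scale']); look('top',['scale','jar']);look('wrist',['scale','jar'],'w5.png')
E
```

```text
27.8167 [ 0.57533197 -0.31167848  0.25647099]
scene jar [([0.5755, -0.3136, 0.0433], 0.73)]
scene scale [([0.4036, -0.2861, -0.0031], 0.74), ([0.5757, -0.314, -0.0019], 0.62)]
top scale [([0.5787, -0.3133, -0.0007], 0.83)]
top jar [([0.5771, -0.3096, 0.0474], 0.5)]
wrist scale [([0.4036, -0.279, 0.0037], 0.65)]
wrist jar [([0.5746, -0.3164, 0.0471], 0.59)]
```

View pics/w5.png

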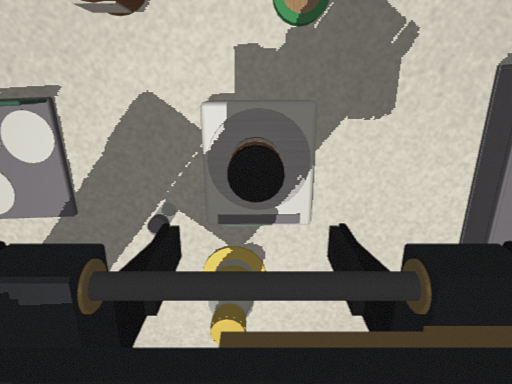

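The jar stands centred on the pan at (256,170), upright. Yellow goes back first.

>>> {"api": "move_arm", "payload": {"series": "-38 -7 0 0 0 0; -76 -14 0 0 0 0; -114 -20 0 0 0 0; -150 -26 0 0 0 0; -172 -30 0 0 0 0; -172 -30 0 0 0 0; -172 -30 0 0 0 0", "jaw": 0.75}}

```text
time: 28.85
position: [0.403, -0.2819, 0.2569]
tool_rot: [1.0, -0.001, 0.0, 0.0]
ft_force: [0.1, -0.6, -0.1]
grip_width: 0.0653
grip_force: 0.0
```

>>> {"api": "move_arm", "payload": {"series": "0 0 40 0 0 0; 0 0 80 0 0 0; 0 0 115 0 0 0; 0 0 140 0 0 0; 0 0 149 0 0 0; 0 0 149 0 0 0; 0 0 149 0 0 0"}}

```text
time: 29.43
position: [0.4048, -0.2826, 0.1077]
tool_rot: [1.0, 0.0, 0.0, 0.0]
ft_force: [0.2, 0.0, 0.7]
grip_width: 0.0657
grip_force: 0.0
```

>>> {"api": "move_arm", "payload": {"series": "0 0 0 0 0 0; 0 0 0 0 0 0; 0 0 0 0 0 0; 0 0 0 0 0 0; 0 0 0 0 0 0; 0 0 0 0 0 0", "jaw": 0}}

```text
time: 29.93
position: [0.4039, -0.2823, 0.1082]
tool_rot: [1.0, 0.0, 0.001, 0.001]
ft_force: [-0.0, 0.3, 4.1]
grip_width: 0.0373
grip_force: 20.0
```

>>> {"api": "move_arm", "payload": {"series": "0 0 -10 0 0 0; 0 0 -35 0 0 0; 0 0 -65 0 0 0; 0 0 -95 0 0 0; 0 0 -125 0 0 0; 0 0 -150 0 0 0; 0 0 -160 0 0 0; 0 0 -160 0 0 0"}}

```text
time: 30.6
position: [0.4045, -0.2828, 0.2708]
tool_rot: [1.0, 0.0, 0.002, 0.002]
ft_force: [0.6, 0.2, -1.9]
grip_width: 0.0375
grip_force: 20.0
```

>>> {"api": "move_arm", "payload": {"series": "6 -12 0 0 0 0; 18 -36 0 0 0 0; 33 -66 0 0 0 0; 48 -95 0 0 0 0; 63 -124 0 0 0 0; 78 -154 0 0 0 0; 93 -184 0 0 0 0; 108 -213 0 0 0 0"}}

```text
time: 31.27
position: [0.5108, -0.0668, 0.2662]
tool_rot: [1.0, -0.0, -0.002, -0.001]
ft_force: [-0.2, -0.6, -1.6]
grip_width: 0.0377
grip_force: 20.0
```

>>> {"api": "move_arm", "payload": {"series": "15 -30 0 0 0 0; 30 -60 0 0 0 0; 45 -90 0 0 0 0; 60 -120 0 0 0 0; 72 -142 0 0 0 0; 79 -156 0 0 0 0; 82 -162 0 0 0 0; 82 -162 0 0 0 0"}}

```text
time: 31.93
position: [0.5931, 0.0939, 0.2665]
tool_rot: [1.0, 0.001, -0.001, 0.0]
ft_force: [-0.3, 0.1, -1.8]
grip_width: 0.0374
grip_force: 20.0
```

>>> {"api": "move_arm", "payload": {"series": "0 0 0 0 0 0; 0 0 0 0 0 0; 0 0 0 0 0 0"}}

```text
time: 32.18
position: [0.593, 0.0916, 0.2675]
tool_rot: [1.0, -0.001, -0.0, 0.0]
ft_force: [0.8, 0.3, -2.2]
grip_width: 0.0372
grip_force: 20.0
```

>>> {"api": "move_arm", "payload": {"series": "0 0 20 0 0 0; 0 0 55 0 0 0; 0 0 90 0 0 0; 0 0 120 0 0 0; 0 0 140 0 0 0; 0 0 149 0 0 0; 0 0 152 0 0 0; 0 0 152 0 0 0"}}

```text
time: 32.85
position: [0.5938, 0.0922, 0.1161]
tool_rot: [1.0, -0.001, 0.0, 0.0]
ft_force: [-0.2, 0.4, -2.0]
grip_width: 0.0374
grip_force: 20.0
```

>>> {"api": "move_arm", "payload": {"series": "0 0 0 0 0 0; 0 0 0.5 0 0 0; 0 0 0.5 0 0 0"}}

```text
time: 33.1
position: [0.5943, 0.0929, 0.1159]
tool_rot: [1.0, -0.0, 0.001, 0.0]
ft_force: [0.5, 0.4, -2.1]
grip_width: 0.0375
grip_force: 20.0
```

>>> {"api": "move_arm", "payload": {"series": "0 0 0 0 0 0; 0 0 0 0 0 0; 0 0 0 0 0 0; 0 0 0 0 0 0; 0 0 0 0 0 0; 0 0 0 0 0 0", "jaw": 0.75}}

```text
time: 33.6
position: [0.5937, 0.0931, 0.1152]
tool_rot: [1.0, 0.0, 0.0, 0.0]
ft_force: [-0.5, -0.1, -0.1]
grip_width: 0.0634
grip_force: 0.0
```

>>> {"api": "move_arm", "payload": {"series": "0 0 -15 0 0 0; 0 0 -45 0 0 0; 0 0 -85 0 0 0; 0 0 -125 0 0 0; 0 0 -160 0 0 0; 0 0 -160 0 0 0"}}

```text
time: 34.1
position: [0.5981, 0.0932, 0.2835]
tool_rot: [1.0, 0.0, 0.008, 0.0]
ft_force: [0.9, -0.9, 0.2]
grip_width: 0.0652
grip_force: 0.0
```

>>> {"api": "move_arm", "payload": {"series": "-28 -27 0 0 0 0; -56 -54 0 0 0 0; -84 -81 0 0 0 0; -112 -108 0 0 0 0; -140 -135 0 0 0 0; -168 -162 0 0 0 0; -192 -185 0 0 0 0; -192 -185 0 0 0 0"}}

```text
time: 34.77
position: [0.396, 0.2808, 0.2747]
tool_rot: [1.0, 0.003, -0.002, -0.0]
ft_force: [-0.8, 0.1, -1.1]
grip_width: 0.0654
grip_force: 0.0
```

```bash
python3 - <<'E'
from seg import *
o=robot.get_obs(); print(o['time'],o['position'])
look('scene',['bottle_yellow','jar']); p=robot.camera('wrist'); blobs(p,'blue',(.402,.278),.11)
E
```

```text
34.7667 [0.39595504 0.28081185 0.2747385 ]
scene bottle_yellow [([0.596, 0.0906, 0.0116], 0.85), ([0.6022, 0.3395, 0.0077], 0.42)]
scene jar [([0.5737, -0.312, 0.0459], 0.81)]
blue 0.11 [0.4192 0.2759 0.11  ] px [255. 157.] area 2370
```

>>> {"api": "move_arm", "payload": {"series": "0 0 0 0 0 0; 0 0 40 0 0 0; 0 0 80 0 0 0; 0 0 120 0 0 0; 0 0 150 0 0 0; 0 0 167 0 0 0; 0 0 167 0 0 0; 0 0 167 0 0 0"}}

```text
time: 35.63
position: [0.4022, 0.2772, 0.1072]
tool_rot: [1.0, -0.001, -0.001, 0.0]
ft_force: [0.4, -0.7, 0.3]
grip_width: 0.0655
grip_force: 0.0
```

>>> {"api": "move_arm", "payload": {"series": "0 0 0 0 0 0; 0 0 0 0 0 0; 0 0 0 0 0 0; 0 0 0 0 0 0; 0 0 0 0 0 0; 0 0 0 0 0 0", "jaw": 0}}

```text
time: 36.13
position: [0.4019, 0.2782, 0.1088]
tool_rot: [1.0, 0.0, 0.001, -0.0]
ft_force: [-0.9, -1.5, 4.4]
grip_width: 0.0379
grip_force: 20.0
```

>>> {"api": "move_arm", "payload": {"series": "0 0 -10 0 0 0; 0 0 -35 0 0 0; 0 0 -65 0 0 0; 0 0 -95 0 0 0; 0 0 -125 0 0 0; 0 0 -150 0 0 0; 0 0 -160 0 0 0; 0 0 -160 0 0 0"}}

```text
time: 36.8
position: [0.4029, 0.2788, 0.2709]
tool_rot: [1.0, 0.0, 0.003, -0.001]
ft_force: [-0.0, 0.6, -1.5]
grip_width: 0.0375
grip_force: 20.0
```

>>> {"api": "move_arm", "payload": {"series": "6 10 0 0 0 0; 18 29 0 0 0 0; 33 53 0 0 0 0; 49 79 0 0 0 0; 65 105 0 0 0 0; 81 131 0 0 0 0; 97 157 0 0 0 0; 113 183 0 0 0 0"}}

```text
time: 37.47
position: [0.514, 0.0928, 0.2658]
tool_rot: [1.0, -0.0, -0.002, 0.0]
ft_force: [0.8, 0.4, -2.7]
grip_width: 0.0374
grip_force: 20.0
```

>>> {"api": "move_arm", "payload": {"series": "16 26 0 0 0 0; 32 52 0 0 0 0; 48 78 0 0 0 0; 62 100 0 0 0 0; 74 120 0 0 0 0; 81 131 0 0 0 0; 83 134 0 0 0 0; 83 134 0 0 0 0"}}

```text
time: 38.13
position: [0.597, -0.0396, 0.2664]
tool_rot: [1.0, -0.001, -0.002, -0.001]
ft_force: [0.1, 0.6, -1.1]
grip_width: 0.0376
grip_force: 20.0
```

>>> {"api": "move_arm", "payload": {"series": "0 0 0 0 0 0; 0 0 0 0 0 0; 0 0 0 0 0 0"}}

```text
time: 38.38
position: [0.5967, -0.0375, 0.268]
tool_rot: [1.0, 0.001, -0.0, -0.0]
ft_force: [-0.5, 0.8, -1.4]
grip_width: 0.0376
grip_force: 20.0
```

>>> {"api": "move_arm", "payload": {"series": "0 0 20 0 0 0; 0 0 55 0 0 0; 0 0 90 0 0 0; 0 0 120 0 0 0; 0 0 140 0 0 0; 0 0 149 0 0 0; 0 0 152 0 0 0; 0 0 152 0 0 0"}}

```text
time: 39.05
position: [0.5977, -0.0382, 0.1166]
tool_rot: [1.0, 0.001, 0.0, -0.0]
ft_force: [-0.1, -0.3, -1.6]
grip_width: 0.0373
grip_force: 20.0
```

>>> {"api": "move_arm", "payload": {"series": "0 0 0 0 0 0; 0 0 0.5 0 0 0; 0 0 0.5 0 0 0"}}

```text
time: 39.3
position: [0.5982, -0.0389, 0.1165]
tool_rot: [1.0, 0.0, 0.001, 0.0]
ft_force: [0.4, -0.1, -1.1]
grip_width: 0.0374
grip_force: 20.0
```

>>> {"api": "move_arm", "payload": {"series": "0 0 0 0 0 0; 0 0 0 0 0 0; 0 0 0 0 0 0; 0 0 0 0 0 0; 0 0 0 0 0 0; 0 0 0 0 0 0", "jaw": 0.75}}

```text
time: 39.8
position: [0.5976, -0.039, 0.1156]
tool_rot: [1.0, -0.0, 0.0, 0.0]
ft_force: [-0.7, 0.5, 0.5]
grip_width: 0.0636
grip_force: 0.0
```

>>> {"api": "move_arm", "payload": {"series": "0 0 -15 0 0 0; 0 0 -45 0 0 0; 0 0 -85 0 0 0; 0 0 -125 0 0 0; 0 0 -160 0 0 0; 0 0 -160 0 0 0"}}

```text
time: 40.3
position: [0.602, -0.0399, 0.284]
tool_rot: [1.0, 0.0, 0.008, 0.002]
ft_force: [1.3, -0.2, 0.6]
grip_width: 0.0651
grip_force: 0.0
```

>>> {"api": "move_arm", "payload": {"series": "0 -35 0 0 0 0; 0 -70 0 0 0 0; 1 -105 0 0 0 0; 1 -140 0 0 0 0; 1 -175 0 0 0 0; 2 -210 0 0 0 0; 2 -245 0 0 0 0; 2 -280 0 0 0 0"}}

```text
time: 40.97
position: [0.5992, 0.2428, 0.2752]
tool_rot: [1.0, 0.0, -0.0, 0.0]
ft_force: [0.2, 0.4, -0.3]
grip_width: 0.0648
grip_force: 0.0
```

>>> {"api": "move_arm", "payload": {"series": "0 -35 0 0 0 0; 1 -70 0 0 0 0; 1 -90 0 0 0 0; 1 -98 0 0 0 0; 1 -98 0 0 0 0; 1 -98 0 0 0 0"}}

```text
time: 41.47
position: [0.6003, 0.3383, 0.275]
tool_rot: [1.0, 0.0, -0.0, 0.001]
ft_force: [0.2, -0.8, -0.1]
grip_width: 0.0656
grip_force: 0.0
```

>>> {"api": "move_arm", "payload": {"series": "0 0 0 0 0 0; 0 0 40 0 0 0; 0 0 80 0 0 0; 0 0 120 0 0 0; 0 0 150 0 0 0; 0 0 166 0 0 0; 0 0 168 0 0 0; 0 0 168 0 0 0"}}

```text
time: 42.13
position: [0.6005, 0.3372, 0.1065]
tool_rot: [1.0, -0.001, -0.001, 0.001]
ft_force: [0.6, 0.9, 0.0]
grip_width: 0.0656
grip_force: 0.0
```

>>> {"api": "move_arm", "payload": {"series": "0 0 0 0 0 0; 0 0 0 0 0 0; 0 0 0 0 0 0; 0 0 0 0 0 0; 0 0 0 0 0 0; 0 0 0 0 0 0", "jaw": 0}}

```text
time: 42.63
position: [0.601, 0.3393, 0.1086]
tool_rot: [1.0, 0.0, 0.001, -0.0]
ft_force: [-0.6, -1.2, 3.2]
grip_width: 0.0378
grip_force: 20.0
```

>>> {"api": "move_arm", "payload": {"series": "0 0 -10 0 0 0; 0 0 -35 0 0 0; 0 0 -65 0 0 0; 0 0 -95 0 0 0; 0 0 -125 0 0 0; 0 0 -150 0 0 0; 0 0 -165 0 0 0; 0 0 -165 0 0 0"}}

```text
time: 43.3
position: [0.6024, 0.34, 0.2778]
tool_rot: [1.0, 0.0, 0.004, -0.002]
ft_force: [1.1, 0.6, -1.3]
grip_width: 0.0375
grip_force: 20.0
```

```bash
python3 - <<'E'
from seg import *
o=robot.get_obs(); print(o['time'],o['position'])
look('scene',['bottle_yellow','bottle_blue','jar']); look('top',['bottle_yellow','bottle_blue'])
E
```

```text
43.3 [0.60239732 0.34004057 0.2778228 ]
scene bottle_yellow [([0.5942, 0.088, 0.0097], 0.58)]
scene bottle_blue [([0.5966, -0.0416, 0.0158], 0.69)]
scene jar [([0.5762, -0.3149, 0.0444], 0.63)]
top bottle_yellow [([0.5931, 0.0917, 0.0122], 0.74), ([0.5952, -0.0379, 0.0092], 0.69)]
top bottle_blue [([0.5938, -0.0368, 0.0134], 0.56)]
```

>>> {"api": "move_arm", "payload": {"series": "-4 15 0 0 0 0; -10 45 0 0 0 0; -18 80 0 0 0 0; -26 115 0 0 0 0; -34 150 0 0 0 0; -42 185 0 0 0 0; -50 220 0 0 0 0; -57 252 0 0 0 0"}}

```text
time: 44.32
position: [0.5424, 0.0853, 0.2718]
tool_rot: [1.0, -0.0, -0.001, 0.0]
ft_force: [0.4, -1.6, -1.6]
grip_width: 0.0374
grip_force: 20.0
```

>>> {"api": "move_arm", "payload": {"series": "-6 28 0 0 0 0; -10 46 0 0 0 0; -14 57 0 0 0 0; -14 62 0 0 0 0; -14 62 0 0 0 0; -14 62 0 0 0 0; -14 62 0 0 0 0"}}

```text
time: 44.9
position: [0.5298, 0.0262, 0.2724]
tool_rot: [1.0, 0.001, 0.0, -0.0]
ft_force: [0.1, 0.4, -2.0]
grip_width: 0.0377
grip_force: 20.0
```

>>> {"api": "move_arm", "payload": {"series": "0 0 20 0 0 0; 0 0 55 0 0 0; 0 0 90 0 0 0; 0 0 120 0 0 0; 0 0 140 0 0 0; 0 0 150 0 0 0; 0 0 154 0 0 0; 0 0 154 0 0 0"}}

```text
time: 45.57
position: [0.5298, 0.0257, 0.1181]
tool_rot: [1.0, 0.001, -0.0, -0.0]
ft_force: [-0.1, 1.6, -2.0]
grip_width: 0.0378
grip_force: 20.0
```

>>> {"api": "move_arm", "payload": {"series": "0 0 0 0 0 0; 0 0 0 0 0 0; 0 0 0 0 0 0"}}

```text
time: 45.82
position: [0.5306, 0.025, 0.12]
tool_rot: [1.0, 0.0, 0.002, 0.0]
ft_force: [-0.2, 0.7, -2.2]
grip_width: 0.0376
grip_force: 20.0
```

>>> {"api": "move_arm", "payload": {"series": "0 0 1.5 0 0 0; 0 0 3 0 0 0; 0 0 3 0 0 0; 0 0 3 0 0 0; 0 0 3 0 0 0"}}

```text
time: 46.23
position: [0.5296, 0.025, 0.1156]
tool_rot: [1.0, -0.0, 0.0, -0.0]
ft_force: [-0.7, -0.6, -0.4]
grip_width: 0.0374
grip_force: 20.0
```

>>> {"api": "move_arm", "payload": {"series": "0 0 0.5 0 0 0; 0 0 0.5 0 0 0; 0 0 0.5 0 0 0"}}

```text
time: 46.48
position: [0.5297, 0.025, 0.1156]
tool_rot: [1.0, 0.0, 0.0, 0.0]
ft_force: [-1.0, 0.8, 4.4]
grip_width: 0.0373
grip_force: 20.0
```

>>> {"api": "move_arm", "payload": {"series": "0 0 0 0 0 0; 0 0 0 0 0 0; 0 0 0 0 0 0; 0 0 0 0 0 0; 0 0 0 0 0 0; 0 0 0 0 0 0", "jaw": 0.75}}

```text
time: 46.98
position: [0.5296, 0.0251, 0.1149]
tool_rot: [1.0, 0.0, -0.0, -0.0]
ft_force: [-0.3, -0.5, 0.5]
grip_width: 0.0635
grip_force: 0.0
```

>>> {"api": "move_arm", "payload": {"series": "0 0 -15 0 0 0; 0 0 -45 0 0 0; 0 0 -85 0 0 0; 0 0 -125 0 0 0; 0 0 -165 0 0 0; 0 0 -165 0 0 0; -30 0 -165 0 0 0; -60 0 -165 0 0 0"}}

```text
time: 47.65
position: [0.4704, 0.0248, 0.2807]
tool_rot: [1.0, 0.0, 0.002, 0.0]
ft_force: [-0.4, -0.2, -0.5]
grip_width: 0.0653
grip_force: 0.0
```

>>> {"api": "move_arm", "payload": {"series": "0 0 0 0 0 0; 0 0 0 0 0 0; 0 0 0 0 0 0; 0 0 0 0 0 0"}}

```text
time: 47.98
position: [0.4709, 0.0248, 0.2802]
tool_rot: [1.0, -0.0, 0.001, 0.0]
ft_force: [0.3, -0.1, -0.3]
grip_width: 0.0651
grip_force: 0.0
```

```bash
python3 - <<'E'
from seg import *
o=robot.get_obs(); print(o['time'],o['position'])
look('scene',['bottle_yellow','bottle_blue','bottle_red','jar','media'],'s9.png'); look('top',['bottle_yellow','bottle_blue','bottle_red','jar','media'])
E
```

```text
47.9833 [0.4709483  0.02481711 0.28021018]
scene bottle_yellow [([0.5937, 0.0917, 0.0106], 0.87)]
scene bottle_blue [([0.5979, -0.042, 0.0156], 0.71)]
scene bottle_red [([0.5288, 0.0245, 0.013], 0.85), ([0.5983, -0.0418, 0.0145], 0.49)]
scene jar [([0.578, -0.3136, 0.0445], 0.71)]
scene media [([0.7634, -0.1635, 0.0006], 0.78)]
top bottle_yellow [([0.5952, 0.0896, 0.0092], 0.6)]
top bottle_blue [([0.5968, -0.0354, 0.0115], 0.8)]
top bottle_red []
top jar [([0.5786, -0.3097, 0.049], 0.94)]
top media [([0.7677, -0.1623, 0.0048], 0.6)]
```

View pics/s9.png

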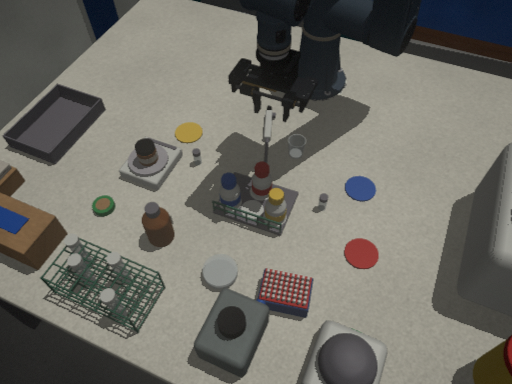

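All three bottles are upright on their original places, blue (229,190), red (262,178) and yellow (275,205). The jar is on the pan at (147,152), and the grey-capped bottle at (157,225) hasn't moved. Handing in.

```bash
python3 -c "
from rig import robot
print(robot.hand_in())"
```

```text
the job is handed in; nothing more can be done
None
```

The job is handed in at about 48 s of the allowed 141 s: the last images show the jar standing on the middle of the scale's pan, each bottle upright back on its own place, and the grey-capped bottle unmoved; the hand-in call returned no verdict.

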